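# Load the lug-nut box on the covered roller lane

## Robot

A 7-joint arm with a two-finger parallel gripper is mounted at the origin on the work surface. World frame = base frame: x ahead of the robot, y to its left, z up, the work surface at z = 0. Lengths are in m, angles in rad, forces in N, time in s.
With the tool pointing down it reaches from about 0.425 to 0.925 m from the base axis. Payload 6.8 kg.
Tool frame: the origin (TCP) lies midway between the tips of the shut fingers; the grasp point (between the pads) lies 19 mm behind it; z points along the fingers, y is the direction in which the jaws open and shut (so a half turn about z gives the same grasp; the last joint's range is limited). The gripper opens to 85 mm and grips with 20 to 120 N. Pads are 22 mm wide; open, the fingers measure 114 mm over their backs; the gripper's body (76 mm by 85 mm) begins 54 mm behind the grasp point. The pads swing forward as they close: fully open they stand 13 mm farther back than shut.
Start: joints at [-1.298, 0.477, 0.022, 1.555, -0.011, 1.109, -0.083], TCP at [0.251, 0.627, 0.231] pointing down, gripper open.
Joint ranges: [-2.96, 2.96], [-0.34, 2.1], [-1.41, 1.46], [0.24, 2.44], [-1.37, 4.51], [0.17, 1.92], [-2.96, 2.96]. Speed limits (rad/s): [2.39, 2.39, 3.14, 3.14, 3.14, 3.14, 3.14].

## Interface

Orientations are given as a unit quaternion [w, x, y, z].
In Python, from station import readout, eyes, ticket gives the robot as it stands. The module is installed in compiled form; this text tells all that it offers.
- The arm moves only by the shell command python3 -m crank 'ROWS' [FORCE]. ROWS is JSON, a list of rows, each an object of numbers: "jaw": the opening in per cent of the stroke, from 0 (shut) to 100 (fully open); "x", "y", "z": the shift along the tool's x, y, z in mm; "ax", "ay", "az": the turn, a rotation vector about the tool's x, y, z in degrees. In form: [{"jaw": .., "x": .., "y": .., "z": .., "ax": .., "ay": .., "az": ..}, ...]. A call has 1 to 12 rows; each row shifts and turns the commanded pose from where the row before left it, along the tool's axes as they then stand; what a row does not reach is not made up. A row lasts 1/8 s, in which the tool goes at most 62.5 mm and 10.7 degrees, less where a joint would pass 70% of its speed; a pose out of reach is approached as far as the arm can. A call with a gripper value outside its range is refused whole. The fingers move at their own pace and stop on an object; FORCE is the grip in N (left out, the last holds). Time passes only in rows, so rows that do not move let the fingers close. It gives the time, the measured TCP pose, the force and the opening at its end, in the units of the state.
- readout.get_obs(): the state, without advancing time (a new reading comes with each control period).
- eyes.read_camera(name): name is "scene" or "top" or "wrist"; returns (picture, depth): 400x640x3 uint8, red, green, blue; 400x640 float32, m along the optical axis (not along the pixel's ray), 0 where there is no reading.
- eyes.calibration(name): a dict with "fx", "fy", "cx", "cy" (pixels), "k1" (the pictures are not rectified: a ray, as slopes to the right and down, at radius r is drawn at 1 + k1 r^2 times it, then the intrinsics apply), "R" (3x3) and "t" (3): a world point X has camera coordinates R X + t. Camera axes: x right, y down, z forward; pixel columns grow to the right and rows downward; lengths in m; the calibration is good to about 2 mm. A picture is of the moment at which its call begins: read the wrist's pose just before it. calibration takes no time and is no camera call; for the wrist camera it gives the pose at the moment of the call.
- ticket.hand_in(): hands the job in, once; it reports no verdict.
The state is a dict: "t": time; "q": joint angles; "joint_vel": joint speeds; "joint_torque": joint torques, N m; "eef_pos": TCP position; "tool_rot": TCP orientation; "contact_force": force on the tool from outside, world axes, zero at the start; "torque": the same for the moment, N m; "gripper_width": opening from 0.0 (shut) to 1.0 (fully open).
Only numpy, scipy, OpenCV 4.12 (cv2) and the standard library are available. Lean on these libraries where they do the work, as an engineer would, in place of code of your own. Each camera call takes 0.05 s, during which the arm holds its last target. There are 200 camera calls.

## Task

Slide the yellow cover of the little roller lane all the way back towards the red stop, set the grey box lengthwise on the uncovered upper rollers and let go so that it rolls down to the red stop by itself, then slide the cover fully shut again. Set the box down gently instead of dropping it, keep it level, and leave the nuts dish, the tire gauge and the black key alone.

Things in the scene. Friction and masses are not known exactly. Their poses are not given: they have to be found in the camera images.
- lane: Fixed roller lane, 316 mm long, 106 mm wide: free steel rollers between two aluminium rails. Origin on the shelf under its middle; level frame: x along the lane downhill to the red stop, y across, z up. Roller-top plane: 75 mm above the origin at x = 0, dropping 0.12 rad towards +x. Rails rise 10 mm above it, 76 mm apart inside. Stop face 140 mm down the slope from the middle, 30 mm tall.
- lane_load (a point): Point on the roller-top plane, on the lane's centre line, 88 mm up the slope from the middle: the good place for the centre of the box's underside when loading. Level frame, same axes as lane.
- lane_home (a point): Point on the roller-top plane, 90 mm down the slope from the middle: where the centre of the underside of the box lies when the box rests against the red stop. Level frame, same axes as lane.
- cover (a joint): Position in m of the yellow cover along the slope: 0 = shut, over the upper (loading) half of the lane; 0.14 = fully back, over the lower half by the stop. Needs 2 to 3 N to move, stays where left. A U-shaped hood 150 mm long, 98 mm wide; the flat top lies 62 (underside) to 66 mm above the roller tops, so the box passes beneath. Shut, its ends lie 150 mm up the slope and at the lane's middle.
- cover_grip (a point): Centre of the black upright grip bar on top of the middle of the cover; moves with the cover. The bar is 12 mm thick along the lane, 50 mm wide across it and 34 mm tall (17 mm above and below this point, square to the slope). Frame tilted with the slope: x down the slope, y across the lane, z square to the cover's top.
- keybox: Closed grey polycarbonate box, 100 mm (its x) by 60 mm (its y) by 48 mm tall, flat black and white twist-lock latch on top (55 mm over all), black seam; 0.25 to 0.5 kg. Starts on the shelf. Origin at the centre of its underside, z up. Either end may face the stop. On the rollers it rolls off as soon as it is let go, at roughly 0.2 m/s.
- ramekin: Bystander: glass dish 80 mm across, 42 mm tall, full of six chrome lug nuts (fixed in it). Origin at the centre of its underside.
- gauge: Bystander: flat orange pocket tire gauge, about 105 mm long, 20 mm wide, 12 mm thick, lying along its x. Origin under the middle of its orange part.
- key: Bystander: black steel adapter key, a stepped cylinder standing upright, 28 mm across, 52 mm tall. Origin at the centre of its underside.
Mind the look-alikes: they are no part of the job. Leave any green look-alike of the keybox alone.

How it is judged:
By the outcome, as a careful person would: the job done as asked, in the order asked, and still so for the second after the job is handed in, with the robot touching nothing.
It also fails if it takes over 70 s, if anything falls off the work surface, if the arm or the gripper's body presses on something with over 40 N, if the wrist force passes 120 N, or if a joint passes its speed limit or range.

## Working session

There is one attempt and no reset: what is moved stays moved. The work goes in short steps, Python scripts to look and compute and a shell command to move; the robot and the scene stay as the last step left them, time stands still between calls to the robot, and variables do not carry over. Pictures are saved under pics/ and viewed, about 8 in all and at most 12, crops included, and the job is handed in when it is done.

```bash
mkdir -p pics
cat > h.py <<'E'
import numpy as np, cv2
from station import readout, eyes, ticket
from scipy.spatial.transform import Rotation as Ro
def cal(n):
    c=eyes.calibration(n); return c
def ray(c,u,v):
    K=np.array([[c['fx'],0,c['cx']],[0,c['fy'],c['cy']],[0,0,1.]])
    p=cv2.undistortPoints(np.array([[[u,v]]],float),K,np.array([c['k1'],0,0,0,0.]))[0,0]
    R=np.array(c['R']);t=np.array(c['t'])
    return -R.T@t, R.T@np.array([p[0],p[1],1.])   # d has unit depth
def onz(c,u,v,z):
    o,d=ray(c,u,v); return o+d*(z-o[2])/d[2]
def dep(c,u,v,D):
    o,d=ray(c,u,v); return o+d*D[int(round(v)),int(round(u))]
def proj(c,X):
    R=np.array(c['R']);t=np.array(c['t']);p=R@np.array(X)+t;s=p[:2]/p[2];s=s*(1+c['k1']*(s@s))
    return s[0]*c['fx']+c['cx'],s[1]*c['fy']+c['cy']
def tool():
    o=readout.get_obs();w,x,y,z=o['tool_rot'];return np.array(o['eef_pos']),Ro.from_quat([x,y,z,w]),o
E
python3 - <<'E'
from h import *
for n in ['scene','top']:
    im,D=eyes.read_camera(n); cv2.imwrite(f'pics/{n}0.png',im[:,:,::-1]); np.savez(f'{n}0.npz',im=im,D=D)
    c=cal(n);print(n,c['fx'],c['k1'],-np.array(c['R']).T@np.array(c['t']),(D>0).mean())
p,R,o=tool();print(p,R.as_matrix().round(3),o['t'],o['contact_force'],o['gripper_width'])
E
```

```text
scene 428.6693156972237 -0.06778723100627476 [1.16101113 0.26020667 0.96214969] 0.99610546875
top 438.28503642839195 -0.007415062530097971 [ 0.45584727 -0.01641511  1.42093208] 0.99594140625
[0.25070267 0.62615473 0.23043027] [[-0.928  0.372 -0.001]
 [ 0.372  0.928 -0.002]
 [-0.    -0.002 -1.   ]] 0.1 [ 0.3619503  -0.32541569  0.37803288] 1.0012352903141357
```

View pics/scene0.png

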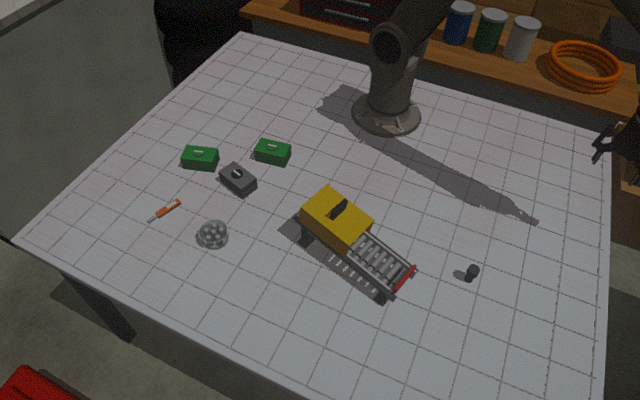

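View pics/top0.png

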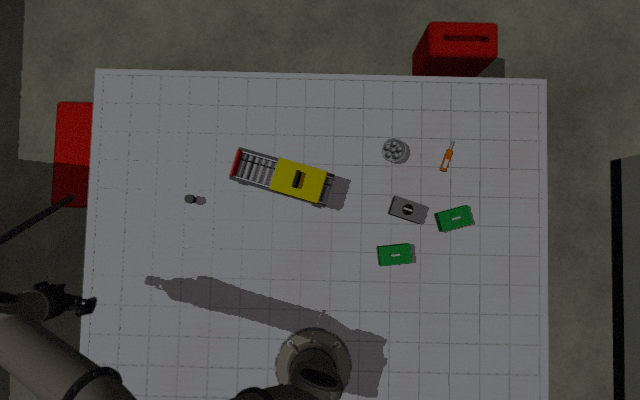

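The grey box is at scene (238,179) and top (408,210). The green look-alikes are at top (396,254) and (455,218). The lane's yellow cover is at top (300,180), with the stop at (236,163). Next I'll measure these and take one enlarged crop to confirm.

```bash
cat > m1.py <<'E'
from h import *
z=np.load('top0.npz');im,D=z['im'],z['D'];c=cal('top')
h=cv2.cvtColor(im,cv2.COLOR_RGB2HSV)
def pts(m):
    v,u=np.nonzero(m);return np.array([dep(c,a,b,D) for a,b in zip(u,v)])
def rect(P):
    (cx,cy),(w,hh),a=cv2.minAreaRect((P[:,:2]*1000).astype(np.float32));return np.round([cx,cy,w,hh,a],1)
Y=cv2.inRange(h,(22,120,60),(35,255,255));Y[:140]=0
P=pts(Y);print('yellow',P.mean(0),rect(P),np.percentile(P[:,2],[1,50,99]))
T=P[P[:,2]>np.percentile(P[:,2],20)-.02]
A=np.c_[T[:,:2],np.ones(len(T))];f=np.linalg.lstsq(A,T[:,2],rcond=None)[0];print('plane grad',f[:2],np.hypot(*f[:2]),np.arctan2(-f[1],-f[0]))
Rm=cv2.inRange(h,(0,150,50),(8,255,255))|cv2.inRange(h,(172,150,50),(180,255,255));Rm[:, :225]=0;Rm[:,250:]=0;Rm[:140]=0;Rm[200:]=0
P=pts(Rm);print('red',len(P),P.mean(0),rect(P),P[:,2].min(),P[:,2].max())
# box: depth above table
m=np.zeros(D.shape,np.uint8);m[185:235,380:435]=1
g=((h[:,:,1]<60)*m)>0
P=pts(g);k=(P[:,2]>.038);T=P[k];print('box',k.sum(),T.mean(0),rect(T),np.percentile(T[:,2],[5,50,95]))
# grip
m=np.zeros(D.shape,np.uint8);m[165:195,285:315]=1
g=((h[:,:,2]<70)*m)>0;v,u=np.nonzero(g);P=pts(g);print('grip',len(P),u.mean(),v.mean(),P.mean(0),rect(P),np.percentile(P[:,2],[5,50,95]))
for n,(a,b) in dict(ram=(395,151),gau=(447,158),key=(191,198),g1=(396,254),g2=(455,218)).items(): print(n,dep(c,a,b,D).round(3))
s=np.load('scene0.npz')['im']
a=cv2.resize(im[140:275,225:485],None,fx=3,fy=3,interpolation=cv2.INTER_CUBIC)
cv2.imwrite('pics/crop1.png',np.clip(a[:,:,::-1]*1.5,0,255).astype(np.uint8))
E
python3 m1.py
```

```text
yellow [0.57828523 0.0557297  0.15492657] [551.3  50.2 178.7 149.3  74.8] [0.1340275  0.14878054 0.18028245]
plane grad [-0.78686368 -0.22146624] 0.8174360771763626 0.27435685081360156
red 65 [0.63618115 0.25402824 0.08604961] [635.6 254.4   6.6  84.5  74.8] 0.07825183006808412 0.09402229052199029
box 599 [ 0.50360797 -0.27740784  0.07102954] [ 501.5 -176.4   84.6  321.7    1.2] [0.04237953 0.0480705  0.05469565]
grip 123 296.5609756097561 179.1869918699187 [0.57869152 0.05821342 0.1722465 ] [567.8  64.9  25.1  79.8  59.2] [0.14805079 0.1797208  0.18567514]
ram [ 0.689 -0.245  0.037]
gau [ 0.676 -0.419  0.005]
key [0.524 0.393 0.058]
g1 [ 0.365 -0.249  0.054]
g2 [ 0.48  -0.432  0.052]
```

View pics/crop1.png

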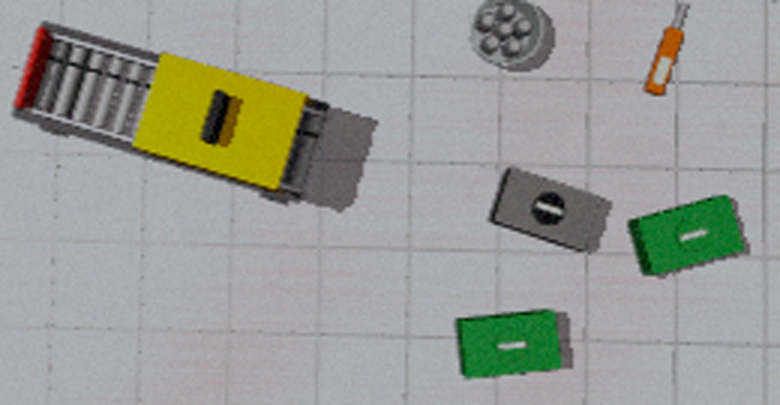

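The crop shows the grey box with the round black and white latch at crop (550,208). It is the only grey one. The two green ones, at (690,235) and (510,345), are look-alikes. The cover is shut, with its bar at crop (217,118). The stop and bar positions agree with the lane's stated sizes.

```bash
cat >> h.py <<'E'
SL=.12
class Lane:
    def __init__(s,o,yaw):
        s.o=np.array(o);s.h=np.array([np.cos(yaw),np.sin(yaw),0]);Z=np.array([0,0,1.])
        s.d=s.h*np.cos(SL)-Z*np.sin(SL);s.n=s.h*np.sin(SL)+Z*np.cos(SL);s.y=np.cross(s.n,s.d)
    def p(s,a,y=0,n=0): return s.o+[0,0,.075]+a*s.d+y*s.y+n*s.n
    def Rgrip(s): return Ro.from_matrix(np.c_[np.cross(s.d,-s.n),s.d,-s.n])   # jaws along lane
    def Rbox(s): return Ro.from_matrix(np.c_[s.d,np.cross(-s.n,s.d),-s.n])    # jaws across lane
def go(X,Rt):
    p,R,o=tool();r=(R.inv()*Rt).as_rotvec(degrees=True);d=Rt.inv().apply(np.array(X)-p)*1000
    print('t',round(o['t'],2),'turn deg',r.round(1),'then shift mm',d.round(1),'| shift in now-axes',R.inv().apply(np.array(X)-p).round(4)*1000)
E
python3 - <<'E'
from h import *
z=np.load('top0.npz');im,D=z['im'],z['D'];c=cal('top')
h=cv2.cvtColor(im,cv2.COLOR_RGB2HSV)
g=cv2.cvtColor(im,cv2.COLOR_RGB2GRAY).astype(float)
print('table',np.median(g[225:245,300:370]), 'box',g[210,395:425:3])
m=np.zeros(D.shape,np.uint8);m[188:232,380:432]=1
v,u=np.nonzero(m);P=np.array([dep(c,a,b,D) for a,b in zip(u,v)])
mm=np.zeros_like(m);k=(P[:,2]>.025)&(h[v,u,1]<80);mm[v[k],u[k]]=255
mm=cv2.morphologyEx(mm,cv2.MORPH_OPEN,np.ones((3,3)))
cs,_=cv2.findContours(mm,cv2.RETR_EXTERNAL,cv2.CHAIN_APPROX_NONE);k=max(cs,key=cv2.contourArea)
b=cv2.boxPoints(cv2.minAreaRect(k));q=np.array([onz(c,a,bb,.046) for a,bb in b]);print(b.round(1),q.round(3))
print('ctr',q.mean(0),[np.linalg.norm(q[i]-q[(i+1)%4]).round(4) for i in range(4)],[np.degrees(np.arctan2(*(q[(i+1)%4]-q[i])[[1,0]])).round(1) for i in range(4)])
yaw=np.radians(74.8);hh=np.array([np.cos(yaw),np.sin(yaw),0])
L=Lane(np.array([.636,.254,0])-.144*hh,yaw);print('lane',L.o)
for s in (-75,):
    G=L.p(s/1000,0,.083);print('grip',G,proj(c,G))
    for a in(-150,0):
        for y in(-49,49):print(a,y,proj(c,L.p(a/1000,y/1000,.066)))
print('stop corners',[proj(c,L.p(.14,y,.03)) for y in(-.04,.04)])
print('low end',[proj(c,L.p(-.158,y,.01)) for y in(-.053,.053)])
go(L.p(-.075,0,.15),L.Rgrip())
E
```

```text
table 114.0 box [ 67.  65.  68.  12.  41. 115.  51.  61.  64.  65.]
[[387.9 213.3]
 [394.  195. ]
 [424.9 205.3]
 [418.8 223.6]] [[ 0.49  -0.223  0.046]
 [ 0.548 -0.242  0.046]
 [ 0.518 -0.339  0.046]
 [ 0.46  -0.321  0.046]]
ctr [ 0.50431615 -0.28117834  0.046     ] [np.float64(0.0608), np.float64(0.1019), np.float64(0.0607), np.float64(0.1017)] [np.float64(-17.6), np.float64(-107.2), np.float64(162.1), np.float64(72.8)]
lane [0.59824476 0.11503762 0.        ]
grip [0.58132712 0.05277038 0.16638153] (np.float64(298.60221238743236), np.float64(178.53402084467604))
-150 -49 (np.float64(328.90144390071265), np.float64(170.13645444610736))
-150 49 (np.float64(319.26821904731304), np.float64(202.543499323147))
0 -49 (np.float64(280.29242744681835), np.float64(156.57143776880875))
0 49 (np.float64(270.5963457040954), np.float64(188.3878495085873))
stop corners [(np.float64(239.07568811106165), np.float64(149.57218400448636)), (np.float64(231.34480127034152), np.float64(174.43721725002308))]
low end [(np.float64(333.6280368719732), np.float64(172.41421256317642)), (np.float64(323.65807212761456), np.float64(206.0408601777496))]
t 0.1 turn deg [ 6.8 -0.4 -6.6] then shift mm [-469.4 -455.6   52.5] | shift in now-axes [-519.1 -401.5   -1.8]
```

The box measures 61 x 102 mm at (0.504, -0.281), with its long axis at about 72.5°. The predicted lane corners match the picture within about 2 px, so I'll go above the cover bar.

```bash
python3 -m crank '[{"jaw":100,"ax":6.8,"ay":-0.4,"az":-6.6},{"jaw":100,"x":-42,"y":-41,"z":4},{"jaw":100,"x":-42,"y":-41,"z":5},{"jaw":100,"x":-42,"y":-41,"z":5},{"jaw":100,"x":-42,"y":-41,"z":5},{"jaw":100,"x":-42,"y":-41,"z":5},{"jaw":100,"x":-42,"y":-41,"z":5},{"jaw":100,"x":-42,"y":-41,"z":5},{"jaw":100,"x":-42,"y":-41,"z":5},{"jaw":100,"x":-42,"y":-41,"z":5},{"jaw":100,"x":-42,"y":-41,"z":5},{"jaw":100,"x":-42,"y":-41,"z":3}]'
python3 - <<'E'
from h import *
yaw=np.radians(74.8);hh=np.array([np.cos(yaw),np.sin(yaw),0])
L=Lane(np.array([.636,.254,0])-.144*hh,yaw)
go(L.p(-.075,0,.15),L.Rgrip())
c=cal('wrist');im,D=eyes.read_camera('wrist');np.savez('w1.npz',im=im,D=D,**{k:np.array(v) for k,v in c.items()})
cv2.imwrite('pics/w1.png',im[:,:,::-1]);print(-np.array(c['R']).T@c['t'],c['k1'])
for n,X in dict(grip=L.p(-.075,0,.083),c1=L.p(-.15,.049,.066),c2=L.p(-.15,-.049,.066),c3=L.p(0,.049,.066),c4=L.p(0,-.049,.066)).items():print(n,np.round(proj(c,X)))
E
```

```text
t 0.1 turn deg [ 6.8 -0.4 -6.6] then shift mm [-469.4 -455.6   52.5] | shift in now-axes [-519.1 -401.5   -1.8]
[0.18174334 0.65423092 0.37306996] -0.01756710724487764
grip [-26. 627.]
c1 [-97. 595.]
c2 [-58. 639.]
c3 [ 31. 573.]
c4 [ 61. 618.]schema error: expected keys jaw, x, y, z, ax, ay, az
```

View pics/w1.png

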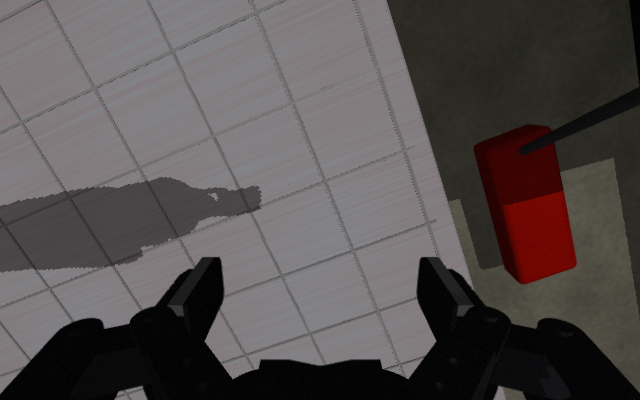

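The move was refused because every row needs all the keys, so this picture only shows the bare start view. I'll resend it with full rows.

```bash
python3 -m crank '[{"jaw":100,"x":0,"y":0,"z":0,"ax":6.8,"ay":-0.4,"az":-6.6},{"jaw":100,"x":-42,"y":-41,"z":4,"ax":0,"ay":0,"az":0},{"jaw":100,"x":-42,"y":-41,"z":5,"ax":0,"ay":0,"az":0},{"jaw":100,"x":-42,"y":-41,"z":5,"ax":0,"ay":0,"az":0},{"jaw":100,"x":-42,"y":-41,"z":5,"ax":0,"ay":0,"az":0},{"jaw":100,"x":-42,"y":-41,"z":5,"ax":0,"ay":0,"az":0},{"jaw":100,"x":-42,"y":-41,"z":5,"ax":0,"ay":0,"az":0},{"jaw":100,"x":-42,"y":-41,"z":5,"ax":0,"ay":0,"az":0},{"jaw":100,"x":-42,"y":-41,"z":5,"ax":0,"ay":0,"az":0},{"jaw":100,"x":-42,"y":-41,"z":5,"ax":0,"ay":0,"az":0},{"jaw":100,"x":-42,"y":-41,"z":5,"ax":0,"ay":0,"az":0},{"jaw":100,"x":-42,"y":-41,"z":3,"ax":0,"ay":0,"az":0}]'
cat > look.py <<'E'
import sys
from h import *
yaw=np.radians(74.8);hh=np.array([np.cos(yaw),np.sin(yaw),0])
L=Lane(np.array([.636,.254,0])-.144*hh,yaw)
go(L.p(-.075,0,.15),L.Rgrip())
c=cal('wrist');im,D=eyes.read_camera('wrist');f=sys.argv[1];np.savez(f+'.npz',im=im,D=D,**{k:np.array(v) for k,v in c.items()})
cv2.imwrite(f'pics/{f}.png',im[:,:,::-1]);print(-np.array(c['R']).T@c['t'])
for n,X in dict(grip=L.p(-.075,0,.083),c1=L.p(-.15,.049,.066),c2=L.p(-.15,-.049,.066),c3=L.p(0,.049,.066),c4=L.p(0,-.049,.066)).items():print(n,np.round(proj(c,X)))
E
python3 look.py w2
```

```text
t: 1.65
eef_pos: [0.5781, 0.0657, 0.233]
tool_rot: [-0.008, 0.132, 0.989, -0.059]
contact_force: [0.9, 1.5, -0.1]
gripper_width: 0.998
t 1.65 turn deg [ 0.1 -0.   0. ] then shift mm [-6.5 -3.6  0.6] | shift in now-axes [-6.5 -3.6  0.5]
[0.51077134 0.10165274 0.37467514]
grip [314. 221.]
c1 [204. 145.]
c2 [217. 273.]
c3 [425. 145.]
c4 [413. 273.]
```

View pics/w2.png

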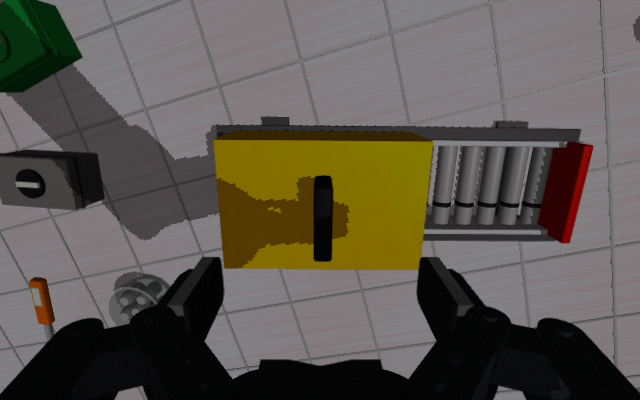

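The wrist view shows cover corners at (216,140), (432,140), (421,268) and (224,269), with the bar at x≈323, y 177–261. That is about 8 px along the lane from my prediction, so I'll correct the lane pose from these corners.

```bash
cat > m2.py <<'E'
from h import *
z=np.load('w2.npz');im,c=z['im'],{k:z[k] for k in('fx','fy','cx','cy','k1','R','t')}
yaw=np.radians(74.8);hh=np.array([np.cos(yaw),np.sin(yaw),0])
L=Lane(np.array([.636,.254,0])-.144*hh,yaw)
def pl(u,v,n):
    o,d=ray(c,u,v);return o+d*(((L.p(0,0,n)-o)@L.n)/(d@L.n))
h=cv2.cvtColor(im,cv2.COLOR_RGB2HSV);Y=cv2.inRange(h,(22,150,60),(32,255,255));Y|=cv2.inRange(h,(20,150,40),(32,255,255))
for n,(u,v,nn) in dict(c1=(216,140,.066),c2=(224,269,.066),c3=(432,140,.066),c4=(421,268,.066),bar1=(323.5,178,.1),bar2=(323,260,.1),stopT=(590,145,.03),stopB=(568,241,.03),rail=(563,233,.01)).items():
    X=pl(u,v,nn)-L.p(0);print(n,(np.array([X@L.d,X@L.y,X@L.n])*1000).round(1))
E
python3 m2.py
```

```text
c1 [-141.7   52.3   66. ]
c2 [-144.6  -45.5   66. ]
c3 [ 4.6 52.3 66. ]
c4 [  5.8 -44.7  66. ]
bar1 [-69.2  34.1 100. ]
bar2 [-69.4 -20.1 100. ]
stopT [143.7  44.2  30. ]
stopB [144.2 -39.   30. ]
rail [154. -40.  10.]
```

```bash
cat >> h.py <<'E'
_y=np.radians(74.8);_h=np.array([np.cos(_y),np.sin(_y),0])
_L=Lane(np.array([.636,.254,0])-.144*_h,_y)
L=Lane(_L.o+.0058*_h+.0037*_L.y,_y)
E
python3 -c "
from h import *
print(L.o);go(L.p(-.075,0,.073),L.Rgrip())"
```

```text
[5.96194894e-01 1.21604820e-01 1.28369537e-20]
t 1.7 turn deg [-0.2  0.2 -0.6] then shift mm [ 2.9 10.8 76.7] | shift in now-axes [ 3.3 11.  76.7]
```

```bash
python3 -m crank '[{"jaw":100,"x":3,"y":11,"z":0,"ax":0,"ay":0,"az":0},{"jaw":100,"x":0,"y":0,"z":25,"ax":0,"ay":0,"az":0},{"jaw":100,"x":0,"y":0,"z":25,"ax":0,"ay":0,"az":0},{"jaw":100,"x":0,"y":0,"z":20,"ax":0,"ay":0,"az":0},{"jaw":100,"x":0,"y":0,"z":6,"ax":0,"ay":0,"az":0},{"jaw":0,"x":0,"y":0,"z":0,"ax":0,"ay":0,"az":0},{"jaw":0,"x":0,"y":0,"z":0,"ax":0,"ay":0,"az":0},{"jaw":0,"x":0,"y":0,"z":0,"ax":0,"ay":0,"az":0},{"jaw":0,"x":0,"y":0,"z":0,"ax":0,"ay":0,"az":0},{"jaw":0,"x":0,"y":0,"z":0,"ax":0,"ay":0,"az":0},{"jaw":0,"x":0,"y":0,"z":0,"ax":0,"ay":0,"az":0}]' 30
python3 -c "
from h import *
go(L.p(-.075,0,.073),L.Rgrip());print(tool()[2]['contact_force'],tool()[2]['gripper_width'])"
```

```text
t: 3.08
eef_pos: [0.5756, 0.07, 0.157]
tool_rot: [-0.007, 0.132, 0.989, -0.059]
contact_force: [-1.6, -0.5, 4.7]
gripper_width: 0.134
t 3.08 turn deg [ 0.1  0.  -0.1] then shift mm [ -6.3 -10.4   1.8] | shift in now-axes [ -6.4 -10.4   1.8]
[-1.63847654 -0.53174619  4.69427804] 0.1342107688696617
```

The width reads 11.4 mm, so the bar is gripped. The TCP is about 10 mm further downhill than I meant because the t=1.7 reading was an outlier, and the jaws took the cover along with them. Now I'll slide it back.

```bash
python3 -m crank '[{"jaw":0,"x":0,"y":8,"z":0,"ax":0,"ay":0,"az":0},{"jaw":0,"x":0,"y":12,"z":0,"ax":0,"ay":0,"az":0},{"jaw":0,"x":0,"y":12,"z":0,"ax":0,"ay":0,"az":0},{"jaw":0,"x":0,"y":12,"z":0,"ax":0,"ay":0,"az":0},{"jaw":0,"x":0,"y":12,"z":0,"ax":0,"ay":0,"az":0},{"jaw":0,"x":0,"y":12,"z":0,"ax":0,"ay":0,"az":0},{"jaw":0,"x":0,"y":12,"z":0,"ax":0,"ay":0,"az":0},{"jaw":0,"x":0,"y":12,"z":0,"ax":0,"ay":0,"az":0},{"jaw":0,"x":0,"y":12,"z":0,"ax":0,"ay":0,"az":0},{"jaw":0,"x":0,"y":12,"z":0,"ax":0,"ay":0,"az":0},{"jaw":0,"x":0,"y":8,"z":0,"ax":0,"ay":0,"az":0},{"jaw":0,"x":0,"y":4,"z":0,"ax":0,"ay":0,"az":0}]'
python3 -c "
from h import *
eyes.read_camera('top')
go(L.p(.065,0,.073),L.Rgrip());print(tool()[2]['contact_force'],tool()[2]['gripper_width'])"
```

```text
t: 4.58
eef_pos: [0.6086, 0.1875, 0.1423]
tool_rot: [-0.008, 0.134, 0.989, -0.063]
contact_force: [-5.6, -18.3, 20.1]
gripper_width: 0.135
t 4.62 turn deg [-0.4 -0.  -0.2] then shift mm [-5.4  6.7  1.8] | shift in now-axes [-5.3  6.7  1.8]
[ -3.22628844 -13.81568142  15.29822711] 0.1343728814959898
```

There is resistance at s≈0.058. I'll check in the cameras whether the cover is really at its end.

```bash
cat > cov.py <<'E'
import sys
from h import *
im,D=eyes.read_camera('scene');c=cal('scene');np.savez('s.npz',im=im,D=D)
a=cv2.resize(im[170:320,270:450],None,fx=4,fy=4,interpolation=cv2.INTER_CUBIC)
cv2.imwrite(f'pics/{sys.argv[1]}.png',np.clip(a[:,:,::-1]*1.5,0,255).astype(np.uint8))
j=float(sys.argv[2]);f=lambda X:((np.array(proj(c,X))-[270,170])*4).round()
for s in (-.15+j,j):
  for y in(-.049,.049):print('cover',s,y,f(L.p(s,y,.066)))
for y in(-.04,.04):print('stop',f(L.p(.14,y,.03)),'upper end',f(L.p(-.158,y*53/40,.01)))
print(tool()[2]['contact_force'],tool()[0])
E
python3 cov.py c2 .14
```

```text
cover -0.009999999999999981 -0.049 [304. 291.]
cover -0.009999999999999981 0.049 [405. 186.]
cover 0.14 -0.049 [518. 459.]
cover 0.14 0.049 [612. 342.]
stop [510. 474.] upper end [100. 192.]
stop [585. 380.] upper end [210.  93.]
[ -3.06510964 -13.00420501  14.99865166] [0.60857546 0.18749144 0.14231147]
```

View pics/c2.png

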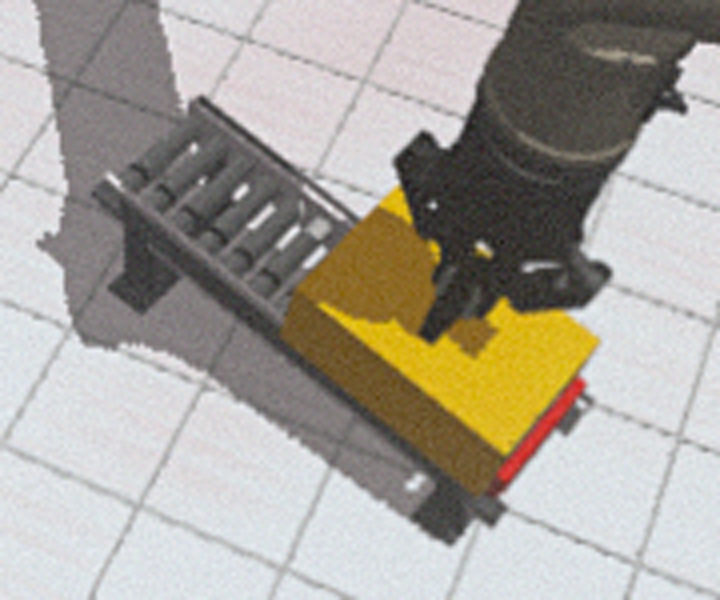

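The cover edge sits right above the red stop: corners (505,458) and (600,342), and red showing from (500,480) to (580,382). I'll ease the downward press and nudge a little more to confirm it has reached the end.

```bash
python3 -m crank '[{"jaw":0,"x":0,"y":0,"z":-2,"ax":0,"ay":0,"az":0},{"jaw":0,"x":0,"y":2,"z":0,"ax":0,"ay":0,"az":0},{"jaw":0,"x":0,"y":1,"z":0,"ax":0,"ay":0,"az":0}]'
python3 -c "
from h import *
go(L.p(.065,0,.073),L.Rgrip());print(tool()[2]['contact_force'],tool()[2]['gripper_width'])"
```

```text
t: 5.05
eef_pos: [0.6085, 0.1875, 0.1423]
tool_rot: [-0.01, 0.135, 0.989, -0.064]
contact_force: [-3.0, -18.9, 9.0]
gripper_width: 0.133
t 5.05 turn deg [-0.6 -0.1 -0.3] then shift mm [-5.4  6.7  1.8] | shift in now-axes [-5.4  6.8  1.7]
[ -2.9660917  -18.92262143   8.9509063 ] 0.13312977257198969
```

It didn't move while the force rose, so the cover is fully back. I'll release, lift off, and take a wrist look at the bared rollers to refine the rails.

```bash
python3 -m crank '[{"jaw":100,"x":0,"y":-2,"z":0,"ax":0,"ay":0,"az":0},{"jaw":100,"x":0,"y":-1,"z":0,"ax":0,"ay":0,"az":0},{"jaw":100,"x":0,"y":0,"z":0,"ax":0,"ay":0,"az":0},{"jaw":100,"x":0,"y":0,"z":0,"ax":0,"ay":0,"az":0},{"jaw":100,"x":0,"y":0,"z":-15,"ax":0,"ay":0,"az":0},{"jaw":100,"x":0,"y":0,"z":-30,"ax":0,"ay":0,"az":0},{"jaw":100,"x":0,"y":0,"z":-40,"ax":0,"ay":0,"az":0},{"jaw":100,"x":0,"y":-40,"z":-20,"ax":0,"ay":0,"az":0},{"jaw":100,"x":0,"y":-45,"z":0,"ax":0,"ay":0,"az":0},{"jaw":100,"x":0,"y":-40,"z":0,"ax":0,"ay":0,"az":0},{"jaw":100,"x":0,"y":0,"z":0,"ax":0,"ay":0,"az":0},{"jaw":100,"x":0,"y":0,"z":0,"ax":0,"ay":0,"az":0}]'
python3 look.py w3
python3 -c "
from h import *
print(tool()[0])"
```

```text
t: 6.55
eef_pos: [0.5796, 0.0862, 0.2632]
tool_rot: [-0.007, 0.132, 0.99, -0.058]
contact_force: [-0.0, 1.1, 0.0]
gripper_width: 1.0
t 6.55 turn deg [0.2 0.1 0. ] then shift mm [-10.4 -20.   32.9] | shift in now-axes [-10.4 -20.1  32.8]
[0.51206852 0.12190618 0.40474485]
grip [294. 211.]
c1 [197. 144.]
c2 [209. 258.]
c3 [391. 144.]
c4 [383. 258.]
[0.57953677 0.0867485  0.2627559 ]
```

View pics/w3.png

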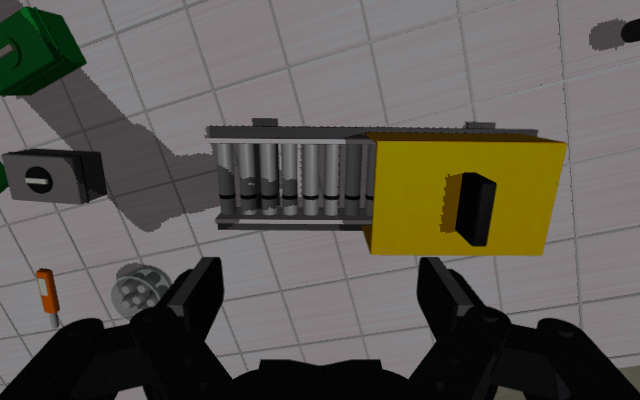

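The wrist view shows the bare rollers from u≈218 to 372. The upper rail lies at v≈128–143 and the lower rail at v≈215–229. The cover corners are (376,140), (566,142), (545,254) and (372,254).

```bash
cat > m3.py <<'E'
from h import *
z=np.load('w3.npz');im,c=z['im'],{k:z[k] for k in('fx','fy','cx','cy','k1','R','t')}
def pl(u,v,n):
    o,d=ray(c,u,v);X=o+d*(((L.p(0,0,n)-o)@L.n)/(d@L.n))-L.p(0);return (np.array([X@L.d,X@L.y])*1000).round(1)
for n,a in dict(c1=(376,140,.066),c3=(566,142,.066),c4=(545,254,.066),c2=(372,254,.066),up138=(290,138,.01),up143=(290,143,.01),lo215=(290,215,.01),lo220=(290,220,.01),lo229=(290,229,.01),endU=(208,132,.01),endL=(218,225,.01),roll1=(218,180,0),).items():print(n,pl(*a))
g=cv2.cvtColor(im,cv2.COLOR_RGB2GRAY)
print([(v,int(g[v,325:334].mean())) for v in list(range(124,150,2))+list(range(206,236,2))])
E
python3 m3.py
```

```text
c1 [-17.3  48.3]
c3 [131.4  47.1]
c4 [134.2 -49.2]
c2 [-15.9 -48.7]
up138 [-88.4  43. ]
up143 [-88.5  38.3]
lo215 [-90.4 -33.6]
lo220 [-90.5 -38.9]
lo229 [-90.8 -48.7]
endU [-164.6   48.6]
endL [-163.6  -44.3]
roll1 [-1.625e+02  1.000e-01]
[(124, 123), (126, 104), (128, 48), (130, 49), (132, 47), (134, 47), (136, 47), (138, 46), (140, 133), (142, 132), (144, 77), (146, 92), (148, 91), (206, 94), (208, 94), (210, 94), (212, 95), (214, 92), (216, 43), (218, 43), (220, 121), (222, 130), (224, 55), (226, 43), (228, 45), (230, 68), (232, 121), (234, 120)]
```

The wrist camera and the contact agree: the lane is 6.7 mm uphill of my estimate and 0 mm off across. Next I'll go above the box.

```bash
cat >> h.py <<'E'
L=Lane(L.o-.0067*_h,_y)
def Rdown(yawdeg):
    a=np.radians(yawdeg);x=np.array([np.cos(a),np.sin(a),0]);z=np.array([0,0,-1.]);return Ro.from_matrix(np.c_[x,np.cross(z,x),z])
E
python3 -c "
from h import *
print(tool()[2]['q']);go([.504,-.281,.17],Rdown(72.6))"
```

```text
[-0.51504951  0.3352538   0.26273392  1.71791495  0.01771014  1.15816441
  1.03567297]
t 6.6 turn deg [-5.2  5.4 92.2] then shift mm [-373.5   37.9   92.8] | shift in now-axes [ -22.9 -361.3  136.1]
```

```bash
python3 -m crank '[{"jaw":100,"x":0,"y":0,"z":0,"ax":-0.52,"ay":0.54,"az":9.22},{"jaw":100,"x":0,"y":0,"z":0,"ax":-0.52,"ay":0.54,"az":9.22},{"jaw":100,"x":0,"y":0,"z":0,"ax":-0.52,"ay":0.54,"az":9.22},{"jaw":100,"x":0,"y":0,"z":0,"ax":-0.52,"ay":0.54,"az":9.22},{"jaw":100,"x":0,"y":0,"z":0,"ax":-0.52,"ay":0.54,"az":9.22},{"jaw":100,"x":0,"y":0,"z":0,"ax":-0.52,"ay":0.54,"az":9.22},{"jaw":100,"x":0,"y":0,"z":0,"ax":-0.52,"ay":0.54,"az":9.22},{"jaw":100,"x":0,"y":0,"z":0,"ax":-0.52,"ay":0.54,"az":9.22},{"jaw":100,"x":0,"y":0,"z":0,"ax":-0.52,"ay":0.54,"az":9.22},{"jaw":100,"x":0,"y":0,"z":0,"ax":-0.52,"ay":0.54,"az":9.22}]'
python3 -c "
from h import *
go([.504,-.281,.17],Rdown(72.6))"
python3 -m crank '[{"jaw":100,"x":-42,"y":4,"z":0,"ax":0,"ay":0,"az":0},{"jaw":100,"x":-42,"y":4,"z":0,"ax":0,"ay":0,"az":0},{"jaw":100,"x":-42,"y":4,"z":10,"ax":0,"ay":0,"az":0},{"jaw":100,"x":-42,"y":4,"z":10,"ax":0,"ay":0,"az":0},{"jaw":100,"x":-42,"y":4,"z":10,"ax":0,"ay":0,"az":0},{"jaw":100,"x":-42,"y":4,"z":10,"ax":0,"ay":0,"az":0},{"jaw":100,"x":-42,"y":4,"z":15,"ax":0,"ay":0,"az":0},{"jaw":100,"x":-42,"y":4,"z":15,"ax":0,"ay":0,"az":0},{"jaw":100,"x":-38,"y":6,"z":22,"ax":0,"ay":0,"az":0},{"jaw":100,"x":0,"y":0,"z":0,"ax":0,"ay":0,"az":0},{"jaw":100,"x":0,"y":0,"z":0,"ax":0,"ay":0,"az":0}]'
cat > lb.py <<'E'
from h import *
go([.504,-.281,.014],Rdown(72.6))
c=cal('wrist');im,D=eyes.read_camera('wrist');cv2.imwrite('pics/w4.png',im[:,:,::-1]);np.savez('w4.npz',im=im,D=D,**{k:np.array(v) for k,v in c.items()})
x=np.array([np.cos(np.radians(72.6)),np.sin(np.radians(72.6)),0]);y=np.array([-x[1],x[0],0])
for a,b in((50,30),(50,-30),(-50,-30),(-50,30)):print(np.round(proj(c,np.array([.504,-.281,.048])+a*x/1e3+b*y/1e3)))
go([.504,-.281,.014],Rdown(72.6))
E
python3 lb.py
```

```text
t: 7.85
eef_pos: [0.5795, 0.087, 0.2621]
tool_rot: [0.001, 0.807, 0.59, -0.0]
contact_force: [-0.8, 0.6, -0.3]
gripper_width: 1.002
t 7.85 turn deg [ 0.   0.1 -0.3] then shift mm [-373.7   38.    92.1] | shift in now-axes [-373.4   39.8   92.6]
t: 9.22
eef_pos: [0.504, -0.2817, 0.1708]
tool_rot: [0.0, 0.806, 0.592, -0.0]
contact_force: [0.3, 0.6, 0.2]
gripper_width: 0.998
t 9.22 turn deg [ 0.   0.1 -0. ] then shift mm [  0.6  -0.2 156.8] | shift in now-axes [  0.8  -0.2 156.8]
[280. 128.]
[357. 128.]
[353. 245.]
[284. 245.]
t 9.28 turn deg [0. 0. 0.] then shift mm [  0.2  -0.4 157.1] | shift in now-axes [  0.3  -0.4 157.1]
```

View pics/w4.png

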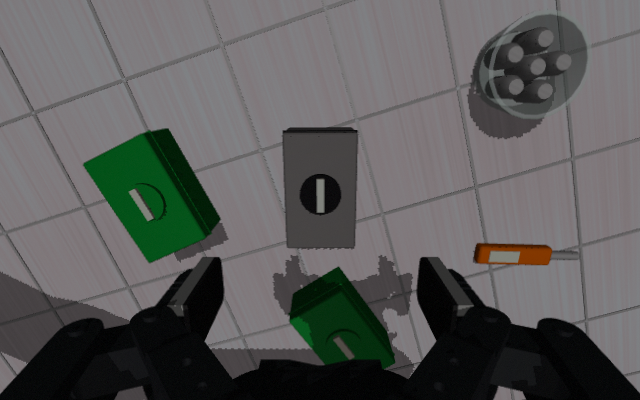

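The box is the grey one, with corners (283,131), (357,131), (355,248) and (286,248), about 2.5 mm back along tool x from my estimate. The green boxes are clear of the fingers. I'll descend and grip.

```bash
python3 -m crank '[{"jaw":100,"x":-2.5,"y":0.5,"z":30,"ax":0,"ay":0,"az":0},{"jaw":100,"x":0,"y":0,"z":40,"ax":0,"ay":0,"az":0},{"jaw":100,"x":0,"y":0,"z":40,"ax":0,"ay":0,"az":0},{"jaw":100,"x":0,"y":0,"z":30,"ax":0,"ay":0,"az":0},{"jaw":100,"x":0,"y":0,"z":15,"ax":0,"ay":0,"az":0},{"jaw":100,"x":0,"y":0,"z":6,"ax":0,"ay":0,"az":0},{"jaw":50,"x":0,"y":0,"z":0,"ax":0,"ay":0,"az":0},{"jaw":50,"x":0,"y":0,"z":0,"ax":0,"ay":0,"az":0},{"jaw":50,"x":0,"y":0,"z":0,"ax":0,"ay":0,"az":0},{"jaw":50,"x":0,"y":0,"z":0,"ax":0,"ay":0,"az":0},{"jaw":50,"x":0,"y":0,"z":0,"ax":0,"ay":0,"az":0}]' 45
python3 -m crank '[{"jaw":50,"x":0,"y":0,"z":-10,"ax":0,"ay":0,"az":0},{"jaw":50,"x":0,"y":0,"z":-25,"ax":0,"ay":0,"az":0},{"jaw":50,"x":0,"y":0,"z":-35,"ax":0,"ay":0,"az":0},{"jaw":50,"x":0,"y":0,"z":-40,"ax":0,"ay":0,"az":0},{"jaw":50,"x":0,"y":0,"z":-40,"ax":0,"ay":0,"az":0},{"jaw":50,"x":0,"y":0,"z":-30,"ax":0,"ay":0,"az":0},{"jaw":50,"x":0,"y":0,"z":0,"ax":0,"ay":0,"az":0},{"jaw":50,"x":0,"y":0,"z":0,"ax":0,"ay":0,"az":0}]'
python3 -c "
from h import *
print(L.o)
go(L.p(-.088,0,.07),L.Rbox());print(tool()[2]['q'])"
```

```text
t: 10.65
eef_pos: [0.5035, -0.2863, 0.0111]
tool_rot: [0.001, 0.807, 0.591, 0.0]
contact_force: [0.8, -0.2, 6.3]
gripper_width: 0.699
t: 11.65
eef_pos: [0.5019, -0.285, 0.189]
tool_rot: [-0.0, 0.807, 0.591, -0.001]
contact_force: [-0.3, 0.7, -3.6]
gripper_width: 0.697
[5.94438227e-01 1.15139210e-01 1.28369537e-20]
t 11.65 turn deg [-0.2 -6.8 -2.3] then shift mm [333.1 -15.6  -6. ] | shift in now-axes [330.5 -28.9  33.6]
[-0.08959574  0.41911917  0.64863303  1.87010764 -0.30443994  0.9537389
  0.3903878 ]
```

Gripped at 59 mm, about 4 N of weight, underside 11 mm beyond the TCP. I'll carry it to a hover above the loading point, tilted to the slope.

```bash
python3 -m crank '[{"jaw":50,"x":0,"y":0,"z":0,"ax":-0.1,"ay":-3.4,"az":-1.1},{"jaw":50,"x":0,"y":0,"z":0,"ax":-0.1,"ay":-3.4,"az":-1.2},{"jaw":50,"x":20,"y":-1,"z":0,"ax":0,"ay":0,"az":0},{"jaw":50,"x":35,"y":-2,"z":-1,"ax":0,"ay":0,"az":0},{"jaw":50,"x":45,"y":-2,"z":-1,"ax":0,"ay":0,"az":0},{"jaw":50,"x":45,"y":-2,"z":-1,"ax":0,"ay":0,"az":0},{"jaw":50,"x":45,"y":-2,"z":-1,"ax":0,"ay":0,"az":0},{"jaw":50,"x":45,"y":-2,"z":-1,"ax":0,"ay":0,"az":0},{"jaw":50,"x":45,"y":-2,"z":-1,"ax":0,"ay":0,"az":0},{"jaw":50,"x":35,"y":-2,"z":0,"ax":0,"ay":0,"az":0},{"jaw":50,"x":16,"y":-1,"z":0,"ax":0,"ay":0,"az":0},{"jaw":50,"x":0,"y":0,"z":0,"ax":0,"ay":0,"az":0}]'
cat > lw5.py <<'E'
from h import *
go(L.p(-.090,0,.011),L.Rbox())
c=cal('wrist');im,D=eyes.read_camera('wrist');cv2.imwrite('pics/w5.png',im[:,:,::-1]);np.savez('w5.npz',im=im,D=D,**{k:np.array(v) for k,v in c.items()})
for s,y in((-.01,.038),(-.01,-.038),(-.158,.038),(-.158,-.038)):print(s,y,np.round(proj(c,L.p(s,y,.01))))
for s,y in((-.01,.049),(-.01,-.049)):print('cov',s,y,np.round(proj(c,L.p(s,y,.066))))
go(L.p(-.090,0,.011),L.Rbox())
E
python3 lw5.py
```

```text
t: 13.15
eef_pos: [0.5731, 0.0366, 0.1551]
tool_rot: [0.037, 0.793, 0.607, -0.048]
contact_force: [0.5, -0.3, -2.6]
gripper_width: 0.697
t 13.15 turn deg [-0.   0.1  0.1] then shift mm [ 0.4  0.  58.8] | shift in now-axes [ 0.5  0.1 58.8]
-0.01 0.038 [253.  86.]
-0.01 -0.038 [385.  86.]
-0.158 0.038 [265. 307.]
-0.158 -0.038 [372. 307.]
cov -0.01 0.049 [201.  83.]
cov -0.01 -0.049 [436.  83.]
t 13.2 turn deg [ 0.   0.1 -0.1] then shift mm [ 2.  -0.4 59.1] | shift in now-axes [ 2.1 -0.4 59.1]
```

View pics/w5.png

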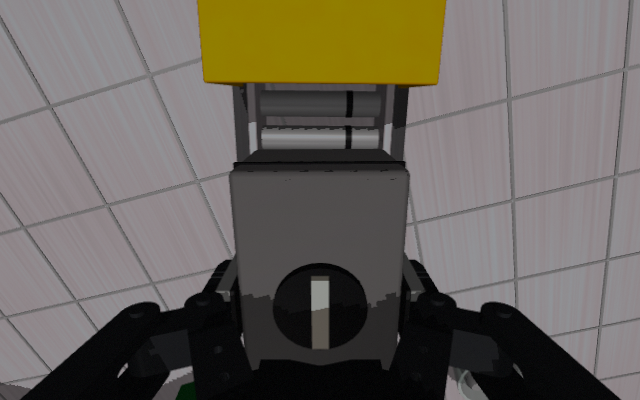

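The box is centred between the rails: its edges are at u=232 and 408, the rails at about 255 and 387, and the cover edge at v=82 as predicted. I'll lower it gently.

```bash
python3 -m crank '[{"jaw":50,"x":0,"y":-0.5,"z":15,"ax":0,"ay":0,"az":0},{"jaw":50,"x":0,"y":0,"z":20,"ax":0,"ay":0,"az":0},{"jaw":50,"x":0,"y":0,"z":12,"ax":0,"ay":0,"az":0},{"jaw":50,"x":0,"y":0,"z":4,"ax":0,"ay":0,"az":0},{"jaw":50,"x":0,"y":0,"z":2,"ax":0,"ay":0,"az":0},{"jaw":50,"x":0,"y":0,"z":1,"ax":0,"ay":0,"az":0},{"jaw":50,"x":0,"y":0,"z":1,"ax":0,"ay":0,"az":0},{"jaw":50,"x":0,"y":0,"z":0,"ax":0,"ay":0,"az":0}]'
python3 -c "
from h import *
go(L.p(-.090,0,.011),L.Rbox());print(tool()[2]['contact_force'])"
python3 -m crank '[{"jaw":50,"x":0,"y":0,"z":1,"ax":0,"ay":0,"az":0},{"jaw":50,"x":0,"y":0,"z":1,"ax":0,"ay":0,"az":0},{"jaw":50,"x":0,"y":0,"z":0,"ax":0,"ay":0,"az":0}]'
```

```text
t: 14.2
eef_pos: [0.5717, 0.0303, 0.1017]
tool_rot: [0.037, 0.793, 0.606, -0.047]
contact_force: [-0.8, -0.3, -2.9]
gripper_width: 0.695
t 14.2 turn deg [ 0.1  0.  -0. ] then shift mm [ 0.5 -0.3  5. ] | shift in now-axes [ 0.5 -0.3  5. ]
[-0.83018969 -0.33146147 -2.89380815]
t: 14.58
eef_pos: [0.5714, 0.0298, 0.0994]
tool_rot: [0.037, 0.793, 0.606, -0.047]
contact_force: [0.2, -0.0, -3.2]
gripper_width: 0.694
```

```bash
python3 -m crank '[{"jaw":50,"x":0,"y":0,"z":0.7,"ax":0,"ay":0,"az":0},{"jaw":50,"x":0,"y":0,"z":0.7,"ax":0,"ay":0,"az":0},{"jaw":50,"x":0,"y":0,"z":0,"ax":0,"ay":0,"az":0}]'
python3 -m crank '[{"jaw":50,"x":0,"y":0,"z":0.7,"ax":0,"ay":0,"az":0},{"jaw":50,"x":0,"y":0,"z":0.3,"ax":0,"ay":0,"az":0},{"jaw":50,"x":0,"y":0,"z":0,"ax":0,"ay":0,"az":0}]'
```

```text
t: 14.95
eef_pos: [0.5714, 0.0296, 0.0981]
tool_rot: [0.037, 0.793, 0.606, -0.047]
contact_force: [0.9, 0.7, -2.4]
gripper_width: 0.695
t: 15.32
eef_pos: [0.5714, 0.0296, 0.0971]
tool_rot: [0.037, 0.793, 0.606, -0.047]
contact_force: [-0.8, 0.6, -2.7]
gripper_width: 0.695
```

```bash
python3 -m crank '[{"jaw":50,"x":0,"y":0,"z":0.7,"ax":0,"ay":0,"az":0},{"jaw":50,"x":0,"y":0,"z":0.3,"ax":0,"ay":0,"az":0},{"jaw":50,"x":0,"y":0,"z":0,"ax":0,"ay":0,"az":0}]'
python3 -m crank '[{"jaw":50,"x":0,"y":0,"z":0.7,"ax":0,"ay":0,"az":0},{"jaw":50,"x":0,"y":0,"z":0.3,"ax":0,"ay":0,"az":0},{"jaw":50,"x":0,"y":0,"z":0,"ax":0,"ay":0,"az":0}]'
```

```text
t: 15.7
eef_pos: [0.5715, 0.0297, 0.0968]
tool_rot: [0.037, 0.793, 0.606, -0.047]
contact_force: [-2.3, 1.7, 6.0]
gripper_width: 0.698
t: 16.08
eef_pos: [0.5716, 0.0299, 0.0967]
tool_rot: [0.036, 0.793, 0.606, -0.047]
contact_force: [-4.8, 2.4, 15.0]
gripper_width: 0.699
```

The rollers carry the box (force went from -3 to +15 N at z=0.0967, where predicted). I'll ease off and open.

```bash
python3 -m crank '[{"jaw":50,"x":0,"y":0,"z":-0.8,"ax":0,"ay":0,"az":0},{"jaw":50,"x":0,"y":0,"z":0,"ax":0,"ay":0,"az":0},{"jaw":100,"x":0,"y":0,"z":0,"ax":0,"ay":0,"az":0},{"jaw":100,"x":0,"y":0,"z":0,"ax":0,"ay":0,"az":0},{"jaw":100,"x":0,"y":0,"z":0,"ax":0,"ay":0,"az":0},{"jaw":100,"x":0,"y":0,"z":0,"ax":0,"ay":0,"az":0},{"jaw":100,"x":0,"y":0,"z":0,"ax":0,"ay":0,"az":0},{"jaw":100,"x":0,"y":0,"z":0,"ax":0,"ay":0,"az":0},{"jaw":100,"x":0,"y":0,"z":0,"ax":0,"ay":0,"az":0},{"jaw":100,"x":0,"y":0,"z":0,"ax":0,"ay":0,"az":0},{"jaw":100,"x":0,"y":0,"z":0,"ax":0,"ay":0,"az":0},{"jaw":100,"x":0,"y":0,"z":0,"ax":0,"ay":0,"az":0}]'
python3 -m crank '[{"jaw":100,"x":0,"y":0,"z":-20,"ax":0,"ay":0,"az":0},{"jaw":100,"x":0,"y":0,"z":-35,"ax":0,"ay":0,"az":0},{"jaw":100,"x":0,"y":0,"z":-40,"ax":0,"ay":0,"az":0},{"jaw":100,"x":0,"y":0,"z":-40,"ax":0,"ay":0,"az":0},{"jaw":100,"x":0,"y":0,"z":-15,"ax":0,"ay":0,"az":0},{"jaw":100,"x":0,"y":0,"z":0,"ax":0,"ay":0,"az":0}]'
python3 - <<'E'
from h import *
c=cal('wrist');im,D=eyes.read_camera('wrist');cv2.imwrite('pics/w6.png',im[:,:,::-1])
go(L.p(.065,0,.15),L.Rgrip())
E
```

```text
t: 17.58
eef_pos: [0.5713, 0.0294, 0.0959]
tool_rot: [0.037, 0.793, 0.606, -0.047]
contact_force: [-0.2, -0.4, 0.2]
gripper_width: 0.997
t: 18.32
eef_pos: [0.5761, 0.0471, 0.2451]
tool_rot: [0.037, 0.793, 0.606, -0.047]
contact_force: [0.2, -0.6, 0.3]
gripper_width: 1.003
t 18.38 turn deg [ -0.   0. -90.] then shift mm [ -0.5 155.6   9.3] | shift in now-axes [155.6   0.4   9.2]
```

View pics/w6.png

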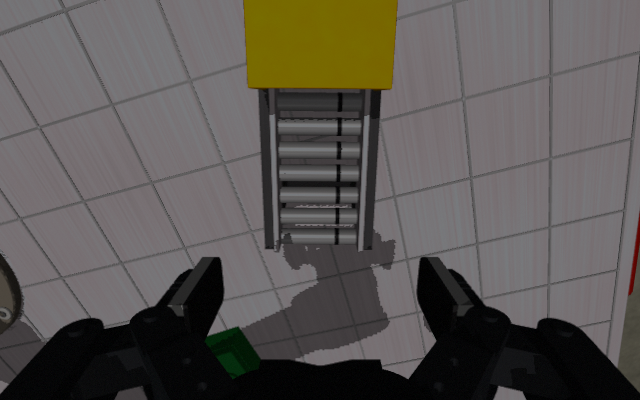

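The upper rollers are empty from v≈90 to 245, so the box has rolled under the cover. Now I'll turn and grip the bar to shut it.

```bash
python3 -m crank '[{"jaw":100,"x":0,"y":0,"z":0,"ax":0,"ay":0,"az":-9},{"jaw":100,"x":0,"y":0,"z":0,"ax":0,"ay":0,"az":-9},{"jaw":100,"x":0,"y":0,"z":0,"ax":0,"ay":0,"az":-9},{"jaw":100,"x":0,"y":0,"z":0,"ax":0,"ay":0,"az":-9},{"jaw":100,"x":0,"y":0,"z":0,"ax":0,"ay":0,"az":-9},{"jaw":100,"x":0,"y":0,"z":0,"ax":0,"ay":0,"az":-9},{"jaw":100,"x":0,"y":0,"z":0,"ax":0,"ay":0,"az":-9},{"jaw":100,"x":0,"y":0,"z":0,"ax":0,"ay":0,"az":-9},{"jaw":100,"x":0,"y":0,"z":0,"ax":0,"ay":0,"az":-9},{"jaw":100,"x":0,"y":0,"z":0,"ax":0,"ay":0,"az":-9}]'
python3 -m crank '[{"jaw":100,"x":0,"y":30,"z":2,"ax":0,"ay":0,"az":0},{"jaw":100,"x":0,"y":45,"z":2,"ax":0,"ay":0,"az":0},{"jaw":100,"x":0,"y":45,"z":2,"ax":0,"ay":0,"az":0},{"jaw":100,"x":-0.5,"y":35,"z":3,"ax":0,"ay":0,"az":0},{"jaw":100,"x":0,"y":0,"z":0,"ax":0,"ay":0,"az":0},{"jaw":100,"x":0,"y":0,"z":0,"ax":0,"ay":0,"az":0}]'
python3 -c "
from h import *
go(L.p(.065,0,.075),L.Rgrip())"
```

```text
t: 19.62
eef_pos: [0.5747, 0.0465, 0.2426]
tool_rot: [-0.009, 0.13, 0.99, -0.06]
contact_force: [0.2, -0.3, -0.1]
gripper_width: 1.002
t: 20.38
eef_pos: [0.6158, 0.1926, 0.2158]
tool_rot: [-0.008, 0.133, 0.989, -0.061]
contact_force: [1.3, -0.2, -0.0]
gripper_width: 0.999
t 20.38 turn deg [-0.2 -0.  -0.1] then shift mm [ 0.3  2.1 74.4] | shift in now-axes [ 0.3  2.3 74.4]
```

```bash
python3 -m crank '[{"jaw":100,"x":0,"y":2,"z":20,"ax":0,"ay":0,"az":0},{"jaw":100,"x":0,"y":0,"z":25,"ax":0,"ay":0,"az":0},{"jaw":100,"x":0,"y":0,"z":18,"ax":0,"ay":0,"az":0},{"jaw":100,"x":0,"y":0,"z":8,"ax":0,"ay":0,"az":0},{"jaw":0,"x":0,"y":0,"z":0,"ax":0,"ay":0,"az":0},{"jaw":0,"x":0,"y":0,"z":0,"ax":0,"ay":0,"az":0},{"jaw":0,"x":0,"y":0,"z":0,"ax":0,"ay":0,"az":0},{"jaw":0,"x":0,"y":0,"z":0,"ax":0,"ay":0,"az":0},{"jaw":0,"x":0,"y":0,"z":0,"ax":0,"ay":0,"az":0},{"jaw":0,"x":0,"y":0,"z":0,"ax":0,"ay":0,"az":0}]' 40
python3 -c "
from h import *
go(L.p(-.075,0,.078),L.Rgrip())"
```

```text
t: 21.62
eef_pos: [0.6147, 0.1863, 0.1475]
tool_rot: [-0.008, 0.133, 0.989, -0.06]
contact_force: [-2.1, -3.6, 5.7]
gripper_width: 0.127
t 21.62 turn deg [-0.1  0.  -0.1] then shift mm [   0.9 -139.8    2.8] | shift in now-axes [   0.6 -139.8    3.1]
```

```bash
python3 -m crank '[{"jaw":0,"x":0,"y":-8,"z":0,"ax":0,"ay":0,"az":0},{"jaw":0,"x":0,"y":-13,"z":0,"ax":0,"ay":0,"az":0},{"jaw":0,"x":0,"y":-13,"z":0,"ax":0,"ay":0,"az":0},{"jaw":0,"x":0,"y":-13,"z":0,"ax":0,"ay":0,"az":0},{"jaw":0,"x":0,"y":-13,"z":0,"ax":0,"ay":0,"az":0},{"jaw":0,"x":0,"y":-13,"z":0,"ax":0,"ay":0,"az":0},{"jaw":0,"x":0,"y":-13,"z":0,"ax":0,"ay":0,"az":0},{"jaw":0,"x":0,"y":-13,"z":0,"ax":0,"ay":0,"az":0},{"jaw":0,"x":0,"y":-13,"z":0,"ax":0,"ay":0,"az":0},{"jaw":0,"x":0,"y":-13,"z":0,"ax":0,"ay":0,"az":0},{"jaw":0,"x":0,"y":-9,"z":0,"ax":0,"ay":0,"az":0},{"jaw":0,"x":0,"y":-4,"z":0,"ax":0,"ay":0,"az":0}]'
python3 -m crank '[{"jaw":0,"x":0,"y":-2,"z":0,"ax":0,"ay":0,"az":0},{"jaw":0,"x":0,"y":-1,"z":0,"ax":0,"ay":0,"az":0},{"jaw":0,"x":0,"y":0,"z":0,"ax":0,"ay":0,"az":0}]'
python3 -c "
from h import *
go(L.p(-.075,0,.078),L.Rgrip())"
```

```text
t: 23.12
eef_pos: [0.5778, 0.0548, 0.1639]
tool_rot: [-0.008, 0.133, 0.989, -0.059]
contact_force: [-3.6, 3.8, 8.1]
gripper_width: 0.129
t: 23.5
eef_pos: [0.5771, 0.0524, 0.1642]
tool_rot: [-0.008, 0.133, 0.989, -0.059]
contact_force: [-3.6, 3.8, 8.4]
gripper_width: 0.128
t 23.5 turn deg [ 0.  -0.  -0.1] then shift mm [-0.2  0.3  2.8] | shift in now-axes [-0.2  0.3  2.8]
```

Force is only friction so far, so I'll nudge until it stops against the end.

```bash
python3 -m crank '[{"jaw":0,"x":0,"y":-1.5,"z":0,"ax":0,"ay":0,"az":0},{"jaw":0,"x":0,"y":-1,"z":0,"ax":0,"ay":0,"az":0},{"jaw":0,"x":0,"y":0,"z":0,"ax":0,"ay":0,"az":0}]'
python3 -m crank '[{"jaw":0,"x":0,"y":-1,"z":0,"ax":0,"ay":0,"az":0},{"jaw":0,"x":0,"y":-1,"z":0,"ax":0,"ay":0,"az":0},{"jaw":0,"x":0,"y":0,"z":0,"ax":0,"ay":0,"az":0}]'
python3 -c "
from h import *
go(L.p(-.075,0,.078),L.Rgrip())"
```

```text
t: 23.88
eef_pos: [0.5771, 0.0523, 0.1642]
tool_rot: [-0.007, 0.132, 0.99, -0.058]
contact_force: [-0.2, 8.3, 5.4]
gripper_width: 0.131
t: 24.25
eef_pos: [0.5771, 0.0523, 0.1642]
tool_rot: [-0.007, 0.131, 0.99, -0.057]
contact_force: [0.7, 11.5, 1.7]
gripper_width: 0.129
t 24.25 turn deg [0.3 0.1 0.1] then shift mm [-0.3  0.4  2.8] | shift in now-axes [-0.3  0.4  2.8]
```

It is hard against the shut end: no motion while the force rose to 11 N. I'll release and retreat.

```bash
python3 -m crank '[{"jaw":100,"x":0,"y":0,"z":0,"ax":0,"ay":0,"az":0},{"jaw":100,"x":0,"y":0,"z":0,"ax":0,"ay":0,"az":0},{"jaw":100,"x":0,"y":0,"z":0,"ax":0,"ay":0,"az":0},{"jaw":100,"x":0,"y":0,"z":0,"ax":0,"ay":0,"az":0},{"jaw":100,"x":0,"y":0,"z":-15,"ax":0,"ay":0,"az":0},{"jaw":100,"x":0,"y":0,"z":-30,"ax":0,"ay":0,"az":0},{"jaw":100,"x":0,"y":0,"z":-40,"ax":0,"ay":0,"az":0},{"jaw":100,"x":0,"y":0,"z":-40,"ax":0,"ay":0,"az":0},{"jaw":100,"x":0,"y":0,"z":-20,"ax":0,"ay":0,"az":0},{"jaw":100,"x":0,"y":0,"z":0,"ax":0,"ay":0,"az":0},{"jaw":100,"x":0,"y":0,"z":0,"ax":0,"ay":0,"az":0}]'
python3 - <<'E'
from h import *
c=cal('wrist');im,D=eyes.read_camera('wrist');cv2.imwrite('pics/w7.png',im[:,:,::-1])
for s in(-.15,0):print('cover',s,[np.round(proj(c,L.p(s,y,.066))) for y in(-.049,.049)])
print('box ends',[np.round(proj(c,L.p(s,y,.048))) for s in(.04,.14) for y in(-.03,.03)],tool()[2]['contact_force'])
E
```

```text
t: 25.62
eef_pos: [0.5808, 0.0651, 0.3074]
tool_rot: [-0.008, 0.132, 0.989, -0.06]
contact_force: [1.0, -0.7, -0.1]
gripper_width: 0.998
cover -0.15 [array([247., 228.]), array([240., 126.])]
cover 0 [array([402., 228.]), array([410., 126.])]
box ends [array([439., 204.]), array([445., 144.]), array([537., 204.]), array([548., 145.])] [-0.53936995  0.16765826 -0.44370709]
```

View pics/w7.png

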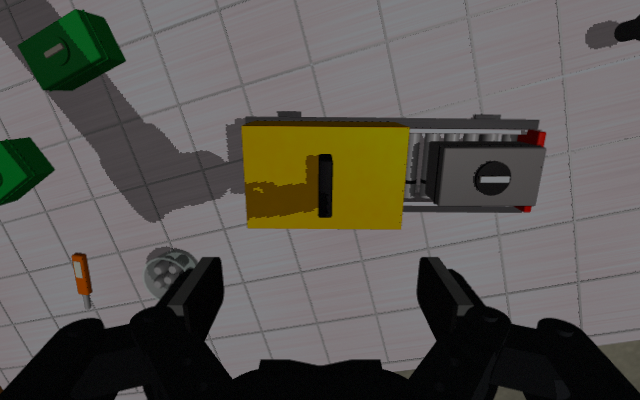

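The cover corners (243,126), (409,127), (402,229) and (247,228) match the shut prediction. The box spans u≈440–545 against the red stop, as predicted for home. The arm touches nothing.

```bash
python3 -c "
from station import ticket
print(ticket.hand_in())"
```

```text
the job is handed in; nothing more can be done
None
```

I finished the job and handed it in, with about 26 s on the robot's clock.

**What I did:** I slid the cover back to its end, set the grey box on the upper rollers tilted to match the slope, and let it go. It rolled to the red stop, and I then slid the cover shut.

**Last checks:**
- **Cover:** it stopped hard against its end both times, with no motion while the push rose (about 19 N back, 11 N shutting). The final picture matches the shut position within about 3 px.
- **Box:** in the final picture it lies against the red stop where predicted.
- **Other items:** I never touched the nuts dish, the gauge, the key or the green boxes. I did not re-measure them at the end. The gripper hung clear in the air at the end.

**What disagreed:**
- One tool-pose reading at t = 1.7 s was about 10 mm off, and my first lane estimate was 6.7 mm off along the slope. Because of this the jaws first closed off-centre on the bar and pushed the cover a little. I corrected the estimate before placing the box.
- I pressed the box onto the rollers at up to about 18 N, then eased off before opening the jaws.
- One move was refused because its rows lacked some of the required values. Nothing moved, and I sent it again.

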